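# Pack the tray and hold the vacuum clamp lever at its third click

## Robot

A 6-joint arm with a two-finger parallel gripper is mounted at the origin on the work surface. World frame = base frame: x ahead of the robot, y to its left, z up, the work surface at z = 0. Lengths are in m, angles in rad, forces in N, time in s.
With the tool pointing down it reaches from about 0.3 to 0.85 m from the base axis. Payload 5.4 kg.
Tool frame: the origin (TCP) lies at the very end of the fingers, on their centre line; the grasp point (between the pads) lies 19 mm behind it; z points along the fingers, x is the direction in which the jaws open and shut, and the axes are right-handed (so a half turn about z gives the same grasp; the last joint's range is limited). The gripper opens to 85 mm and grips with 20 to 120 N. Pads are 22 mm wide; open, the fingers measure 114 mm over their backs; the gripper's body (76 mm by 85 mm) begins 54 mm behind the grasp point. The pads swing forward as they close: fully open they stand 13 mm farther back than shut.
Start: joints at [1.137, 0.158, 1.597, -0, 1.386, -0.21], TCP at [0.128, 0.561, 0.231] pointing down, gripper open.
Joint ranges: [-2.91, 2.91], [-0.94, 2.29], [0.18, 2.7], [-1.29, 4.43], [0.17, 2.64], [-3, 3]. Speed limits (rad/s): [2.57, 2.57, 3.14, 3.14, 3.14, 3.14].

## Interface

Orientations are given as [roll, pitch, yaw] about the fixed x, y, z axes, in that order (R = Rz(yaw) Ry(pitch) Rx(roll)).
In Python, from cell import state, eyes, bot, spotter gives the robot as it stands. The module is installed in compiled form; this text tells all that it offers.
- The arm moves only by the tool arm_command, never from a script. Its argument "series" is a list of rows, each an object of numbers: "dx", "dy", "dz": the shift along the tool's x, y, z in m; "rx", "ry", "rz": the turn, a rotation vector about the tool's x, y, z in rad; "claw": the closure, from 0 (fully open) to 1 (shut). In form: [{"dx": .., "dy": .., "dz": .., "rx": .., "ry": .., "rz": .., "claw": ..}, ...]. A call has exactly 10 rows; each row shifts and turns the commanded pose from where the row before left it, along the tool's axes as they then stand; what a row does not reach is not made up. A row lasts 1/10 s, in which the tool goes at most 50 mm and 8.59 degrees, less where a joint would pass 70% of its speed; a pose out of reach is approached as far as the arm can. A call is refused whole if a number of a shift passes 0.05 or a number of a turn 0.15, either way. A call with a gripper value outside its range is refused whole. The fingers move at their own pace and stop on an object; "grip_force" is the grip in N (left out, the last holds). Time passes only in rows, so rows that do not move let the fingers close, or fill a call up. It gives the time, the measured TCP pose, the force and the opening at its end, in the units of the state.
- state(): the state, without advancing time (a new reading comes with each control period).
- eyes.capture(name): name is "scene" or "side" or "wrist"; returns a dict with "pixels" (420x560x3 uint8, red, green, blue), "z_map" (420x560 float32, m along the optical axis (not along the pixel's ray), 0 where there is no reading), "fx", "fy", "cx", "cy" (pixels), "R" (3x3) and "t" (3): a world point X has camera coordinates R X + t. Camera axes: x right, y down, z forward; pixel columns grow to the right and rows downward; lengths in m; the calibration is good to about 2 mm. A picture is of the moment at which its call begins.
- bot.close_job(): hands the job in, once; it reports no verdict.
Trained networks look in a picture, given as the dict that the camera call returned (one of the last four; its "shot" number tells which), for a name from the list of things; names that differ only in an ending like _2 or _b are one class to them, and where a whole thing is asked for, a point or a joint stands for the part that bears it (a point fixed in the world has none). Each returns a list of dicts, best first, with "p" (0 to 1); they miss things now and then, are a little off and sometimes report something else, mostly with a low value. They report only what shows in the picture. A call takes as long as a camera call. They do not tell look-alikes from the thing itself.
- spotter.cut_out(picture, thing): "mask" (420x560 bool, what is visible of it) and "rect" ([left, top, right, bottom] in pixels, round what is visible of it).
The state is a dict: "clock": time; "qpos": joint angles; "dq": joint speeds; "effort": joint torques, N m; "position": TCP position; "ee_rot": TCP orientation; "ft_force": force on the tool from outside, world axes, zero at the start; "torque": the same for the moment, N m; "gripper_width": opening from 0.0 (shut) to 1.0 (fully open).
Only numpy, scipy, OpenCV 4.12 (cv2) and the standard library are available. Lean on these libraries where they do the work, as an engineer would, in place of code of your own. Each camera call takes 0.05 s, during which the arm holds its last target.

## Task

Pack the amber jar and the white carton into the free half of the blue tray beside the two tape rolls, each set down gently, standing upright on the tray floor, and let go, with the rolls staying in their tray too. Then press the red clamp lever down past its first two clicks to the third (the blue mark), not on towards its end stop, and finish while still holding it there against its spring. Leave the other things on the table where they are.

Things in the scene. Friction and masses are not known exactly. Their poses are not given: they have to be found in the camera images.
- jar: Amber jar with paper band and white lid, to be packed: straight round body 50 mm diameter, 70 mm tall, plus an 18 mm tall lid of 47 mm diameter (88 mm in all), about 0.22 kg. Origin: centre of its underside; z up. Starts upright on the table.
- carton: White square carton with a blue band round it and a strip of brown tape on top, to be packed: 50 x 50 mm, 88 mm tall, rigid, about 0.18 kg. Origin: centre of its underside; z up, x and y square to its faces. Starts upright on the table at any yaw.
- tray: Blue open square tray fixed on a dark steel clamp plate (160 x 160 x 8 mm), which is fixed to the table. Inside 114 x 114 mm, walls 4 mm thick, rim 48 mm above the table, inner floor 12 mm above the table. Origin: centre of the plate's underside; x and y along the tray walls. The two tape rolls fill its +y half, and the -y half is free: it holds the jar and the carton in a row along x, for example centred at y = -27 mm and x = +28 and -28 mm in the tray's frame.
- tray_floor (a point): Centre of the tray's inner floor (12 mm above the table), axes as the tray's.
- tape_roll_a: Yellow tape roll with orange core standing loose in the tray, 52 mm diameter, 38 mm tall; starts at about x = -28, y = +29 mm in the tray's frame. Origin: centre of its underside.
- tape_roll_b: The same kind of roll, at about x = +28, y = +29 mm in the tray's frame.
- clamp_post: Fixed aluminium post, 60 (x) x 74 (y) mm and 175 mm tall, on a grey base 130 x 110 x 12 mm; it carries the lever, whose red paddle sticks out of its -x face. Origin: centre of the base's underside; z up. Coloured marks on its -x and +x faces, from the top: white (rest), green (1st click), yellow (2nd), blue (3rd); a red pointer bar beside them moves with the lever.
- clamp_lever (a joint): Travel of the lever straight down, in m: 0 at rest (where it starts), first click at 0.013, second at 0.026, third at 0.039 (pointer at the blue mark), end stop at 0.046. A spring always drives it back up to 0 when let go: pressing takes 4 to 10 N on the way, with a bump of some 3 N before each click, 6 to 9 N holds it at the third, and a last bump of 11 N lies between the third and the end stop.
- lever_top (a point): Centre of the flat top of the red paddle (46 mm along the post's x, 42 mm along y, 16 mm thick); 88 mm from the post's axis towards its -x, 160 mm above the table at rest. It moves down with the lever. Press here from above.
- green_can: Green can with a black nozzle, 52 mm diameter, 86 mm tall, not to be packed: leave it. Origin: centre of its underside.
- dispenser_blue: Yellow tape roll in a blue hand dispenser, lying flat at the back, roll 80 mm diameter, 50 mm tall. Leave it. Origin: centre of the roll's underside.
- dispenser_red: The same in red, lying at the robot's right. Leave it.
- phone: Black phone, 150 x 72 x 9 mm, lying at the back. Leave it. Origin: centre of its underside.
- marker: White and blue square marker pen, 125 x 17 x 17 mm, lying near the robot. Leave it. Origin: under the middle of its white barrel.
Things that resemble listed ones, but are neither listed nor needed, are in the scene too. Leave any pink or yellow look-alike of the carton alone.

How it is judged:
By the outcome, as a careful person would: the job done as asked, in the order asked, and still so for the second after the job is handed in, while the arm keeps its last pose, push and grip.
It also fails if it takes over 58 s, if anything falls off the work surface, if the arm or the gripper's body presses on something with over 40 N, if the wrist force passes 120 N, or if a joint passes its speed limit or range.

## Working session

There is one attempt and no reset: what is moved stays moved. The work goes in short steps, Python scripts to look and compute and a tool call to move; the robot and the scene stay as the last step left them, time stands still between calls to the robot, and variables do not carry over. Pictures are saved under pics/ and viewed, and the job is handed in when it is done.

Besides the shell and the picture viewer there is one more tool, called after ">>>" by a JSON object that holds its "method" and its "body", one argument or row to a line. arm_command: Moves the arm, as the interface text tells. Its arguments: {"type":"object","properties":{"series":{"type":"array","items":{"type":"object","properties":{"dx":{"type":"number"},"dy":{"type":"number"},"dz":{"type":"number"},"rx":{"type":"number"},"ry":{"type":"number"},"rz":{"type":"number"},"claw":{"type":"number"}}}},"grip_force":{"type":"number"}},"required":["series"]}

```bash
mkdir -p pics; cat > h.py <<'E'
import numpy as np, cv2
from cell import state, eyes, bot, spotter
def save(p,n):
    cv2.imwrite('pics/'+n+'.png', cv2.cvtColor(p['pixels'],cv2.COLOR_RGB2BGR))
def pts(p,mask=None):
    z=p['z_map']; m=z>0
    if mask is not None: m&=mask
    v,u=np.nonzero(m); zz=z[v,u]
    c=np.stack([(u-p['cx'])/p['fx']*zz,(v-p['cy'])/p['fy']*zz,zz],1)
    return (c-np.array(p['t']))@np.array(p['R']), u, v
E
python3 - <<'E'
from h import *
print(state())
for n in ['scene','side','wrist']:
    p=eyes.capture(n); save(p,n+'0'); np.savez('/tmp/'+n+'0.npz',**p)
    print(n,p['R'],p['t'],p['fx'])
E
```

```text
{'clock': 0.0, 'qpos': array([ 1.13688946e+00,  1.59062148e-01,  1.59826800e+00,  9.35466272e-07,
        1.38623457e+00, -2.10073565e-01]), 'dq': array([-0.00123338,  0.00114928,  0.00074862, -0.00204494, -0.00017976,
        0.00079537]), 'effort': array([ 1.47872420e-04, -3.96004665e+01, -3.31430769e+01, -1.75956516e-04,
        8.35332175e-03,  1.24789480e-05]), 'position': array([0.12736855, 0.5600739 , 0.23029166]), 'ee_rot': array([-3.14118052e+00,  1.92851282e-03,  1.34696325e+00]), 'ft_force': array([-0.07929832,  0.22216164, -0.41571416]), 'torque': array([-0.04649384,  0.00278866,  0.00388704]), 'gripper_width': 0.9971861330911352}
scene [[-0.60135071  0.7989356  -0.00890078]
 [ 0.5192526   0.38232086 -0.76433468]
 [-0.60725123 -0.46425496 -0.64475831]] [ 0.40993154 -0.17576212  1.44985169] 407.5987057769224
side [[ 0.84630505 -0.53267333  0.0051858 ]
 [-0.30380817 -0.4906376  -0.81668558]
 [ 0.43757098  0.68958964 -0.57705959]] [-0.52256336  0.23191553  1.0015896 ] 398.77215686905754
wrist [[ 0.22204126  0.97503623 -0.00142189]
 [ 0.92503023 -0.21019211  0.31644644]
 [ 0.30824787 -0.07157945 -0.94860931]] [-0.57384066 -0.04174338  0.38084654] 361.1007651698561
```

View pics/scene0.png

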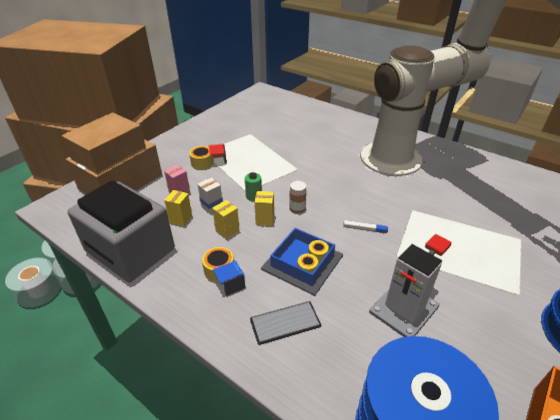

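View pics/side0.png

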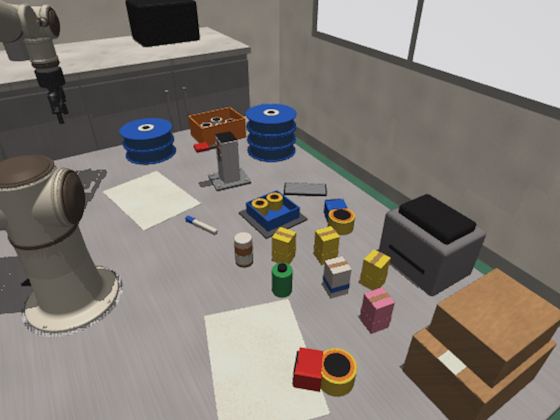

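View pics/wrist0.png

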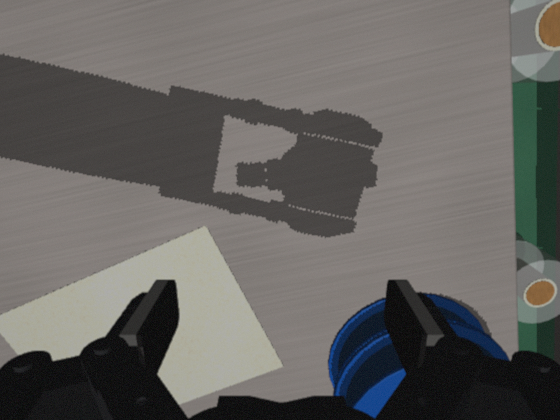

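The scene view shows the jar at (298,197), the white carton at (209,193) with yellow look-alikes around it, the tray at (302,260) with the rolls at its right/near side, and the post at (410,285) with its red paddle at (438,244). Next I'll measure these.

```bash
cat > m.py <<'E'
from h import *
S={n:eyes.capture(n) for n in ['scene','side']}
for t in ['jar','carton','tray','tape_roll_a','clamp_post','clamp_lever','green_can','dispenser_blue','marker','phone']:
  for n,p in S.items():
    for d in spotter.cut_out(p,t)[:6]:
        if d['p']<.3: continue
        P,u,v=pts(p,d['mask']); 
        if len(P)<5: continue
        zt=np.percentile(P[:,2],97); T=P[P[:,2]>zt-.006]
        r=cv2.minAreaRect((T[:,:2]*1000).astype(np.float32))
        col=p['pixels'][d['mask']].mean(0).astype(int)
        print(t,n,round(d['p'],2),np.round(d['rect']),'ztop %.3f'%zt,'top rect',np.round(r[0],1),np.round(r[1],1),round(r[2],1),'mean',np.round(P.mean(0),3),col)
E
python3 m.py
```

```text
jar scene 0.92 [289. 181. 303. 211.] ztop 0.089 top rect [ 428.4 -109.2] [44.  42.8] 71.9 mean [ 0.436 -0.102  0.054] [134 123 112]
jar side 0.97 [235. 231. 250. 268.] ztop 0.091 top rect [ 421.3 -112.6] [43.  44.5] 34.1 mean [ 0.416 -0.123  0.058] [118 106  94]
jar side 0.51 [192. 143. 216. 150.] ztop 0.164 top rect [489.5 311.7] [46.6 44.5] 83.2 mean [0.496 0.305 0.157] [133  45  41]
carton scene 0.84 [198. 178. 223. 215.] ztop 0.089 top rect [ 574.3 -323.6] [54.2 50.4] 76.9 mean [ 0.584 -0.316  0.061] [129 124 119]
carton scene 0.71 [164. 162. 191. 194.] ztop 0.089 top rect [ 585.9 -454.8] [52.8 50.4] 79.8 mean [ 0.592 -0.445  0.062] [144  91 100]
carton scene 0.69 [162. 190. 191. 230.] ztop 0.089 top rect [ 670.3 -357.4] [52.  52.7] 17.3 mean [ 0.678 -0.348  0.056] [139 120  46]
carton scene 0.64 [213. 196. 240. 242.] ztop 0.089 top rect [ 625.7 -214. ] [52.  50.4] 79.6 mean [ 0.632 -0.207  0.054] [144 126  54]
carton scene 0.63 [254. 192. 274. 222.] ztop 0.089 top rect [ 524.  -156.3] [52.8 49.7] 29.9 mean [ 0.537 -0.147  0.059] [153 134  56]
carton side 0.67 [358. 248. 391. 291
[... 2591 characters left out ...]
 20.4 124. ] 24.0 mean [0.383 0.102 0.01 ] [151 154 165]
marker side 0.8 [184. 216. 219. 234.] ztop 0.021 top rect [381.5  95.9] [ 17.8 126.3] 22.8 mean [0.381 0.093 0.014] [132 133 140]
marker side 0.33 [193. 144. 219. 155.] ztop 0.164 top rect [489.5 311.7] [46.6 44.5] 83.2 mean [0.497 0.306 0.156] [131  45  41]
phone scene 0.66 [248. 301. 317. 341.] ztop 0.011 top rect [776.1  99.6] [ 73.2 149.7] 55.1 mean [0.779 0.1   0.009] [138 139 141]
phone side 0.7 [282. 180. 327. 197.] ztop 0.015 top rect [772.6  97. ] [ 76.  148.9] 54.0 mean [0.772 0.095 0.011] [113 112 113]
phone side 0.7 [243. 193. 306. 243.] ztop 0.051 top rect [596.   25.5] [125.4 125.1] 3.2 mean [0.583 0.    0.024] [45 60 90]
```

>>> {"method": "arm_command", "body": {
  "series": [
    {"dx": -0.02,"dy": 0.0165},
    {"dx": -0.035,"dy": 0.029},
    {"dx": -0.035,"dy": 0.029},
    {"dx": -0.035,"dy": 0.029},
    {"dx": -0.035,"dy": 0.029},
    {"dx": -0.035,"dy": 0.029},
    {"dx": -0.035,"dy": 0.029},
    {"dx": -0.035,"dy": 0.029},
    {"dx": -0.035,"dy": 0.029},
    {"dx": -0.035,"dy": 0.029}
  ]
}}

```text
validation failed for argument at $.se...
```

>>> {"method": "arm_command", "body": {
  "series": [
    {"dx": -0.035,"dy": 0.029},
    {"dx": -0.035,"dy": 0.029},
    {"dx": -0.035,"dy": 0.029},
    {"dx": -0.035,"dy": 0.029},
    {"dx": -0.035,"dy": 0.029},
    {"dx": -0.035,"dy": 0.029},
    {"dx": -0.035,"dy": 0.029},
    {"dx": -0.035,"dy": 0.029},
    {"dx": -0.035,"dy": 0.029},
    {"dx": -0.035,"dy": 0.029}
  ]
}}

```text
validation failed for argument at $.se...
```

>>> {"method": "arm_command", "body": {
  "series": [
    {"dx": -0.02,"dy": 0.0165,"dz": 0,"rx": 0,"ry": 0,"rz": 0,"claw": 0},
    {"dx": -0.035,"dy": 0.029,"dz": 0,"rx": 0,"ry": 0,"rz": 0,"claw": 0},
    {"dx": -0.035,"dy": 0.029,"dz": 0,"rx": 0,"ry": 0,"rz": 0,"claw": 0},
    {"dx": -0.035,"dy": 0.029,"dz": 0,"rx": 0,"ry": 0,"rz": 0,"claw": 0},
    {"dx": -0.035,"dy": 0.029,"dz": 0,"rx": 0,"ry": 0,"rz": 0,"claw": 0},
    {"dx": -0.035,"dy": 0.029,"dz": 0,"rx": 0,"ry": 0,"rz": 0,"claw": 0},
    {"dx": -0.035,"dy": 0.029,"dz": 0,"rx": 0,"ry": 0,"rz": 0,"claw": 0},
    {"dx": -0.035,"dy": 0.029,"dz": 0,"rx": 0,"ry": 0,"rz": 0,"claw": 0},
    {"dx": -0.035,"dy": 0.029,"dz": 0,"rx": 0,"ry": 0,"rz": 0,"claw": 0},
    {"dx": -0.035,"dy": 0.029,"dz": 0,"rx": 0,"ry": 0,"rz": 0,"claw": 0}
  ]
}}

```text
clock: 2.25
position: [0.3244, 0.1708, 0.2316]
ee_rot: [3.14, -0.001, 1.347]
ft_force: [0.3, 0.4, -0.7]
gripper_width: 1.002
```

>>> {"method": "arm_command", "body": {
  "series": [
    {"dx": -0.038,"dy": 0.0315,"dz": 0,"rx": 0,"ry": 0,"rz": 0,"claw": 0},
    {"dx": -0.038,"dy": 0.0315,"dz": 0,"rx": 0,"ry": 0,"rz": 0,"claw": 0},
    {"dx": -0.038,"dy": 0.0315,"dz": 0,"rx": 0,"ry": 0,"rz": 0,"claw": 0},
    {"dx": -0.038,"dy": 0.0315,"dz": 0,"rx": 0,"ry": 0,"rz": 0,"claw": 0},
    {"dx": -0.038,"dy": 0.0315,"dz": 0,"rx": 0,"ry": 0,"rz": 0,"claw": 0},
    {"dx": -0.038,"dy": 0.0315,"dz": 0,"rx": 0,"ry": 0,"rz": 0,"claw": 0},
    {"dx": -0.038,"dy": 0.0315,"dz": 0,"rx": 0,"ry": 0,"rz": 0,"claw": 0},
    {"dx": -0.038,"dy": 0.0315,"dz": 0,"rx": 0,"ry": 0,"rz": 0,"claw": 0},
    {"dx": -0.038,"dy": 0.0315,"dz": 0,"rx": 0,"ry": 0,"rz": 0,"claw": 0},
    {"dx": -0.034,"dy": 0.0275,"dz": 0,"rx": 0,"ry": 0,"rz": 0,"claw": 0}
  ]
}}

```text
clock: 3.25
position: [0.5443, -0.2656, 0.2311]
ee_rot: [3.141, 0.0, 1.346]
ft_force: [-0.3, 0.2, -0.3]
gripper_width: 1.002
```

```bash
cat > w.py <<'E'
import sys
from h import *
# wrist look: args: name thing zlo
n,t,zl,zh=sys.argv[1],sys.argv[2],float(sys.argv[3]),float(sys.argv[4])
p=eyes.capture('wrist'); save(p,n)
s=state(); print(s['position'],s['ee_rot'])
for d in spotter.cut_out(p,t)[:4]:
    P,u,v=pts(p,d['mask']); T=P[(P[:,2]>zl)&(P[:,2]<zh)]
    if len(T)<20: continue
    r=cv2.minAreaRect((T[:,:2]*1000).astype(np.float32)); c=cv2.minEnclosingCircle((T[:,:2]*1000).astype(np.float32))
    print(round(d['p'],2),np.round(d['rect']),len(T),'medz %.4f'%np.median(T[:,2]),'rect',np.round(r[0],1),np.round(r[1],1),round(r[2],1),'circ',np.round(c[0],1),round(c[1],1),'mean',T.mean(0).round(4),p['pixels'][d['mask']].mean(0).astype(int))
E
python3 w.py w1 carton 0.075 0.1
```

```text
[ 0.54554025 -0.27121767  0.22987405] [3.13997686 0.00320112 1.34276447]
0.93 [320. 208. 386. 293.] 3218 medz 0.0884 rect [ 625.3 -215.6] [50.1 50.8] 81.2 circ [ 624.5 -215.9] 34.2 mean [ 0.6219 -0.2159  0.0876] [114 100  18]
0.83 [350.  89. 456. 180.] 4352 medz 0.0885 rect [ 523.5 -158.2] [50.3 50.3] 31.1 circ [ 523.5 -158.8] 34.0 mean [ 0.5218 -0.1595  0.088 ] [125 111  22]
0.81 [179. 268. 256. 366.] 2812 medz 0.0882 rect [ 670.7 -359.1] [51.3 50.7] 17.8 circ [ 670.3 -359.3] 34.5 mean [ 0.6669 -0.3574  0.087 ] [110  96  18]
0.79 [ 50. 222. 150. 310.] 3345 medz 0.0882 rect [ 585.6 -456.8] [50.7 51.4] 80.8 circ [ 585.4 -456.9] 34.3 mean [ 0.583  -0.4537  0.087 ] [108  66  72]
```

View pics/w1.png

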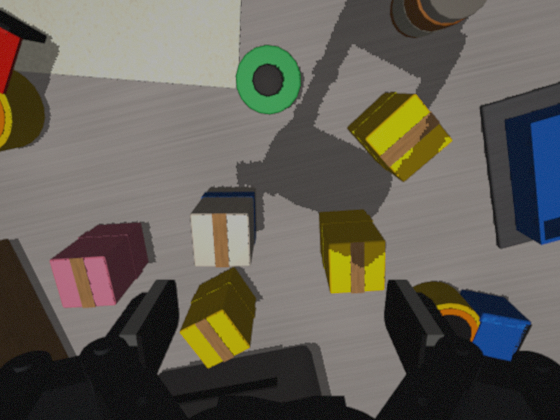

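The white carton's top is at (221,238), with the pink one at (95,265) and yellow ones at (217,333) and (353,252). I'll measure the white one directly.

```bash
python3 - <<'E'
from h import *
p=eyes.capture('wrist'); s=state(); print(s['position'],s['ee_rot'])
m=np.zeros((420,560),bool); m[185:272,180:265]=1
P,u,v=pts(p,m); k=(P[:,2]>.08)&(P[:,2]<.1)
px=p['pixels'][v,u].astype(int); 
n,l,st,ce=cv2.connectedComponentsWithStats(((p['z_map']>0)*0).astype(np.uint8))
M=np.zeros((420,560),np.uint8); M[v[k],u[k]]=1
n,l,st,ce=cv2.connectedComponentsWithStats(M); i=1+np.argmax(st[1:,4]); T=P[k][l[v[k],u[k]]==i]
r=cv2.minAreaRect((T[:,:2]*1000).astype(np.float32)); print(r,len(T),np.median(T[:,2]),st[i])
E
```

```text
[ 0.54377612 -0.265329    0.2301561 ] [-3.14021281e+00 -5.31138703e-04  1.34437562e+00]
((573.590087890625, -325.9620361328125), (50.31586837768555, 51.07985305786133), 77.51923370361328) 3288 0.08840274318027999 [ 193  210   61   58 3288]
```

>>> {"method": "arm_command", "body": {
  "series": [
    {"dx": -0.0105,"dy": 0.0084,"dz": 0.016,"rx": 0,"ry": 0,"rz": 0,"claw": 0},
    {"dx": -0.0105,"dy": 0.0084,"dz": 0.016,"rx": 0,"ry": 0,"rz": 0,"claw": 0},
    {"dx": -0.0105,"dy": 0.0084,"dz": 0.016,"rx": 0,"ry": 0,"rz": 0,"claw": 0},
    {"dx": -0.0105,"dy": 0.0084,"dz": 0.016,"rx": 0,"ry": 0,"rz": 0,"claw": 0},
    {"dx": -0.0105,"dy": 0.0084,"dz": 0.016,"rx": 0,"ry": 0,"rz": 0,"claw": 0},
    {"dx": 0,"dy": 0,"dz": 0.025,"rx": 0,"ry": 0,"rz": 0,"claw": 0},
    {"dx": 0,"dy": 0,"dz": 0.025,"rx": 0,"ry": 0,"rz": 0,"claw": 0},
    {"dx": 0,"dy": 0,"dz": 0.025,"rx": 0,"ry": 0,"rz": 0,"claw": 0},
    {"dx": 0,"dy": 0,"dz": 0.025,"rx": 0,"ry": 0,"rz": 0,"claw": 0},
    {"dx": 0,"dy": 0,"dz": 0.0085,"rx": 0,"ry": 0,"rz": 0,"claw": 0}
  ]
}}

```text
clock: 4.4
position: [0.5712, -0.3212, 0.0401]
ee_rot: [-3.137, -0.003, 1.348]
ft_force: [-0.3, 0.2, -0.5]
gripper_width: 1.002
```

```bash
python3 - <<'E'
from h import *
p=eyes.capture('wrist'); save(p,'w2'); s=state(); print(s['position'],s['ee_rot'])
E
```

```text
[ 0.57125181 -0.32134859  0.03989882] [-3.13684102e+00 -2.59169507e-03  1.34783193e+00]
```

View pics/w2.png

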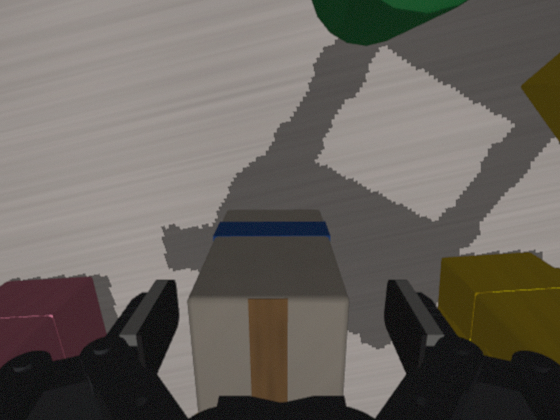

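The carton sits centred at col 270 between fingers centred at col 282, about 4 mm to the left, which matches the measured offset. I'll correct and close.

>>> {"method": "arm_command", "body": {
  "series": [
    {"dx": -0.0036,"dy": 0.003,"dz": 0,"rx": 0,"ry": 0,"rz": 0,"claw": 0},
    {"dx": 0,"dy": 0,"dz": 0,"rx": 0,"ry": 0,"rz": 0,"claw": 0},
    {"dx": 0,"dy": 0,"dz": 0,"rx": 0,"ry": 0,"rz": 0,"claw": 1},
    {"dx": 0,"dy": 0,"dz": 0,"rx": 0,"ry": 0,"rz": 0,"claw": 1},
    {"dx": 0,"dy": 0,"dz": 0,"rx": 0,"ry": 0,"rz": 0,"claw": 1},
    {"dx": 0,"dy": 0,"dz": 0,"rx": 0,"ry": 0,"rz": 0,"claw": 1},
    {"dx": 0,"dy": 0,"dz": 0,"rx": 0,"ry": 0,"rz": 0,"claw": 1},
    {"dx": 0,"dy": 0,"dz": 0,"rx": 0,"ry": 0,"rz": 0,"claw": 1},
    {"dx": 0,"dy": 0,"dz": 0,"rx": 0,"ry": 0,"rz": 0,"claw": 1},
    {"dx": 0,"dy": 0,"dz": 0,"rx": 0,"ry": 0,"rz": 0,"claw": 1}
  ],
  "grip_force": 40
}}

```text
clock: 5.45
position: [0.5756, -0.3281, 0.0438]
ee_rot: [3.14, 0.0, 1.347]
ft_force: [0.1, 1.9, 5.1]
gripper_width: 0.583
```

```bash
python3 - <<'E'
from h import *
for i in range(3):
  s=state(); print(s['position'],s['ee_rot'],s['gripper_width'])
import numpy as np
p=eyes.capture('wrist'); save(p,'w3'); s=state(); print(s['position'],s['ee_rot'])
E
```

```text
[ 0.57564146 -0.32813145  0.04380051] [3.14036944e+00 4.02712187e-04 1.34706782e+00] 0.5826088559546256
[ 0.57564146 -0.32813145  0.04380051] [3.14036944e+00 4.02712187e-04 1.34706782e+00] 0.5826088559546256
[ 0.57564146 -0.32813145  0.04380051] [3.14036944e+00 4.02712187e-04 1.34706782e+00] 0.5826088559546256
[ 0.57565263 -0.32814739  0.04381555] [3.14033655e+00 4.31886220e-04 1.34706443e+00]
```

View pics/w3.png

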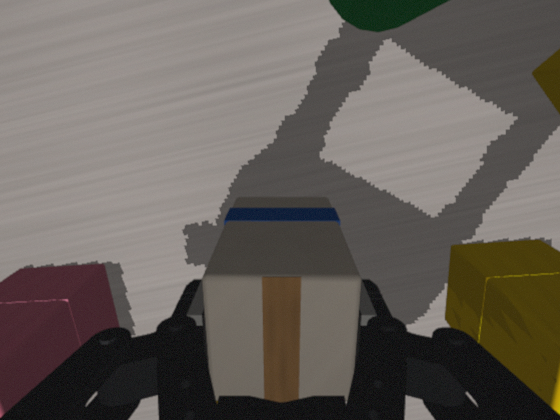

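>>> {"method": "arm_command", "body": {
  "series": [
    {"dx": 0,"dy": 0,"dz": -0.015,"rx": 0,"ry": 0,"rz": 0,"claw": 1},
    {"dx": 0,"dy": 0,"dz": -0.03,"rx": 0,"ry": 0,"rz": 0,"claw": 1},
    {"dx": 0,"dy": 0,"dz": -0.03,"rx": 0,"ry": 0,"rz": -0.098,"claw": 1},
    {"dx": 0,"dy": 0,"dz": -0.03,"rx": 0,"ry": 0,"rz": -0.098,"claw": 1},
    {"dx": 0,"dy": 0,"dz": -0.03,"rx": 0,"ry": 0,"rz": -0.098,"claw": 1},
    {"dx": 0,"dy": 0,"dz": -0.025,"rx": 0,"ry": 0,"rz": 0,"claw": 1},
    {"dx": 0.0325,"dy": 0.0077,"dz": 0,"rx": 0,"ry": 0,"rz": 0,"claw": 1},
    {"dx": 0.0325,"dy": 0.0077,"dz": 0,"rx": 0,"ry": 0,"rz": 0,"claw": 1},
    {"dx": 0.0325,"dy": 0.0077,"dz": 0,"rx": 0,"ry": 0,"rz": 0,"claw": 1},
    {"dx": 0.0325,"dy": 0.0077,"dz": 0,"rx": 0,"ry": 0,"rz": 0,"claw": 1}
  ]
}}

```text
clock: 6.5
position: [0.5962, -0.1948, 0.2027]
ee_rot: [-3.141, -0.0, 1.641]
ft_force: [0.4, 0.9, -1.8]
gripper_width: 0.575
```

>>> {"method": "arm_command", "body": {
  "series": [
    {"dx": 0.0325,"dy": 0.0077,"dz": 0,"rx": 0,"ry": 0,"rz": 0,"claw": 1},
    {"dx": 0.0325,"dy": 0.0077,"dz": 0,"rx": 0,"ry": 0,"rz": 0,"claw": 1},
    {"dx": 0.0325,"dy": 0.0077,"dz": 0,"rx": 0,"ry": 0,"rz": 0,"claw": 1},
    {"dx": 0.0325,"dy": 0.0077,"dz": 0,"rx": 0,"ry": 0,"rz": 0,"claw": 1},
    {"dx": 0.0325,"dy": 0.0077,"dz": 0,"rx": 0,"ry": 0,"rz": 0,"claw": 1},
    {"dx": 0.0325,"dy": 0.0077,"dz": 0,"rx": 0,"ry": 0,"rz": 0,"claw": 1},
    {"dx": 0,"dy": 0,"dz": 0,"rx": 0,"ry": 0,"rz": 0,"claw": 1},
    {"dx": 0,"dy": 0,"dz": 0,"rx": 0,"ry": 0,"rz": 0,"claw": 1},
    {"dx": 0,"dy": 0,"dz": 0,"rx": 0,"ry": 0,"rz": 0,"claw": 1},
    {"dx": 0,"dy": 0,"dz": 0,"rx": 0,"ry": 0,"rz": 0,"claw": 1}
  ]
}}

```text
clock: 7.5
position: [0.6289, 0.0005, 0.2028]
ee_rot: [-3.141, 0.0, 1.64]
ft_force: [0.2, -0.3, -1.8]
gripper_width: 0.583
```

```bash
python3 w.py w4 tray 0.043 0.053; python3 - <<'E'
from h import *
p=eyes.capture('scene'); save(p,'s4')
for n in ['tray','carton']:
  for d in spotter.cut_out(p,n)[:6]:
    P,u,v=pts(p,d['mask']); zt=np.percentile(P[:,2],97); T=P[P[:,2]>zt-.006]
    r=cv2.minAreaRect((T[:,:2]*1000).astype(np.float32)); print(n,d['p'],zt,r)
E
```

```text
[6.28967406e-01 5.77043409e-04 2.02805946e-01] [-3.14139268e+00  1.82965944e-04  1.63952111e+00]
0.62 [223.  57. 404. 227.] 2758 medz 0.0484 rect [598.1  25.3] [122.1 122.8] 4.0 circ [597.7  25.1] 85.1 mean [0.5791 0.0342 0.0481] [ 55  79 118]
tray 0.82 0.04833560549908703 ((597.5050048828125, 26.536529541015625), (127.82003784179688, 124.0572280883789), 4.288933277130127)
carton 0.97 0.08894105756699361 ((671.5567016601562, -356.6278991699219), (52.491485595703125, 48.65456008911133), 17.57929229736328)
carton 0.88 0.0889241936215773 ((626.51513671875, -213.37586975097656), (51.63497543334961, 51.439395904541016), 81.13182067871094)
carton 0.71 0.08909712880218656 ((608.576904296875, -414.7673645019531), (153.95468139648438, 59.79145050048828), 60.95551681518555)
carton 0.63 0.08936499480896583 ((524.6281127929688, -156.073486328125), (53.44750213623047, 49.3656005859375), 31.71986198425293)
carton 0.58 0.2477636112457642 ((631.1524047851562, 3.7047977447509766), (46.6866340637207, 48.07671356201172), 1.7722994089126587)
```

View pics/w4.png

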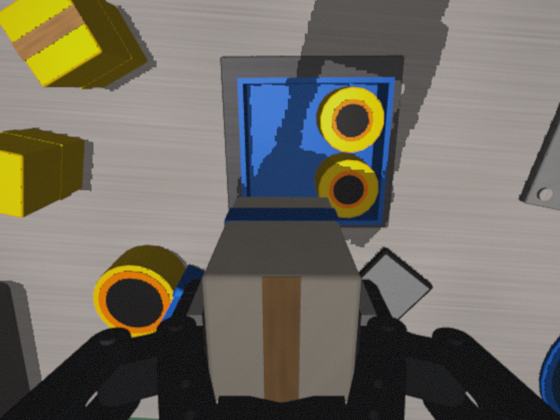

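View pics/s4.png

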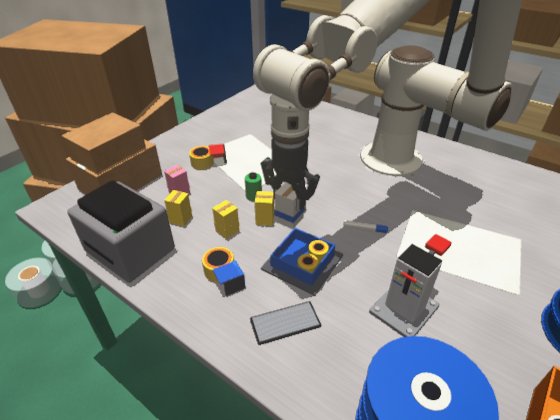

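```bash
python3 - <<'E'
from h import *
p=eyes.capture('wrist'); s=state(); print(s['position'])
m=np.zeros((420,560),bool); m[190:400,222:345]=1
P,u,v=pts(p,m); 
a=np.array([np.cos(1.64),np.sin(1.64)]); b=np.array([np.sin(1.64),-np.cos(1.64)])
for r in (200,215,230,250,270,273,276,280,300,330,390):
  k=(v==r); print(r,np.round((P[k][:,:2]-s['position'][:2]).mean(0)@b*1000,1),P[k][:,2].mean().round(4))
m[:]=0; m[320,190:370]=1
P,u,v=pts(p,m);k=(P[:,2]>.235)
q=(P[k][:,:2]-s['position'][:2])@a*1000;print(q.min(),q.max())
E
```

```text
[0.62906061 0.00131616 0.20280662]
200 -17.0 0.1356
215 -22.6 0.1793
230 -24.3 0.2032
250 -26.9 0.2291
270 -26.8 0.2439
273 -26.8 0.2458
276 -26.5 0.2472
280 -25.4 0.2477
300 -18.4 0.2477
330 -7.2 0.2477
390 17.3 0.2477
-29.77110821116411 27.883444497527965
```

>>> {"method": "arm_command", "body": {
  "series": [
    {"dx": 0,"dy": 0,"dz": 0.012,"rx": 0,"ry": 0,"rz": 0,"claw": 1},
    {"dx": 0,"dy": 0,"dz": 0.025,"rx": 0,"ry": 0,"rz": 0,"claw": 1},
    {"dx": 0,"dy": 0,"dz": 0.025,"rx": 0,"ry": 0,"rz": 0,"claw": 1},
    {"dx": 0,"dy": 0,"dz": 0.025,"rx": 0,"ry": 0,"rz": 0,"claw": 1},
    {"dx": 0,"dy": 0,"dz": 0.02,"rx": 0,"ry": 0,"rz": 0,"claw": 1},
    {"dx": 0,"dy": 0,"dz": 0.015,"rx": 0,"ry": 0,"rz": 0,"claw": 1},
    {"dx": 0,"dy": 0,"dz": 0.012,"rx": 0,"ry": 0,"rz": 0,"claw": 1},
    {"dx": 0,"dy": 0,"dz": 0.008,"rx": 0,"ry": 0,"rz": 0,"claw": 1},
    {"dx": 0,"dy": 0,"dz": 0,"rx": 0,"ry": 0,"rz": 0,"claw": 1},
    {"dx": 0,"dy": 0,"dz": 0,"rx": 0,"ry": 0,"rz": 0,"claw": 1}
  ]
}}

```text
clock: 8.8
position: [0.6297, 0.0016, 0.0615]
ee_rot: [3.14, 0.0, 1.641]
ft_force: [-0.3, -0.8, -2.3]
gripper_width: 0.579
```

>>> {"method": "arm_command", "body": {
  "series": [
    {"dx": 0,"dy": 0,"dz": 0.001,"rx": 0,"ry": 0,"rz": 0,"claw": 1},
    {"dx": 0,"dy": 0,"dz": 0.001,"rx": 0,"ry": 0,"rz": 0,"claw": 1},
    {"dx": 0,"dy": 0,"dz": 0.001,"rx": 0,"ry": 0,"rz": 0,"claw": 1},
    {"dx": 0,"dy": 0,"dz": 0.001,"rx": 0,"ry": 0,"rz": 0,"claw": 1},
    {"dx": 0,"dy": 0,"dz": 0.0005,"rx": 0,"ry": 0,"rz": 0,"claw": 1},
    {"dx": 0,"dy": 0,"dz": 0.0005,"rx": 0,"ry": 0,"rz": 0,"claw": 1},
    {"dx": 0,"dy": 0,"dz": 0,"rx": 0,"ry": 0,"rz": 0,"claw": 1},
    {"dx": 0,"dy": 0,"dz": 0,"rx": 0,"ry": 0,"rz": 0,"claw": 1},
    {"dx": 0,"dy": 0,"dz": 0,"rx": 0,"ry": 0,"rz": 0,"claw": 1},
    {"dx": 0,"dy": 0,"dz": 0,"rx": 0,"ry": 0,"rz": 0,"claw": 1}
  ]
}}

```text
clock: 9.8
position: [0.6291, 0.0017, 0.0559]
ee_rot: [3.142, 0.0, 1.641]
ft_force: [-0.2, -0.1, -1.5]
gripper_width: 0.579
```

```bash
python3 - <<'E'
from h import *
for n in ['scene','side','wrist']:
  p=eyes.capture(n); save(p,n+'5')
a=cv2.imread('pics/scene5.png')[170:310,200:400]; b=cv2.imread('pics/side5.png')[130:270,190:390]
cv2.imwrite('pics/z5.png',np.hstack([cv2.resize(a,None,fx=2,fy=2),cv2.resize(b,None,fx=2,fy=2)])); print(state()['position'],state()['ft_force'])
E
```

```text
[0.62913169 0.00168498 0.0558625 ] [-0.26412432 -0.38817644 -1.03264744]
```

View pics/z5.png

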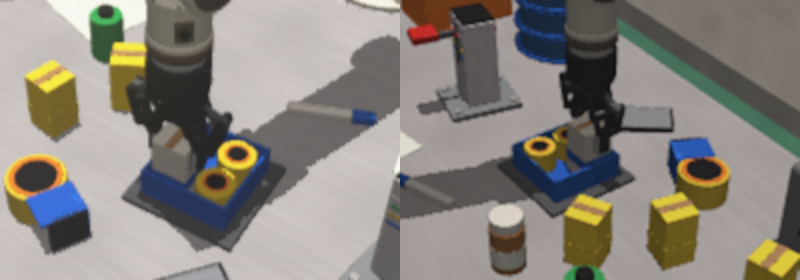

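View pics/wrist5.png

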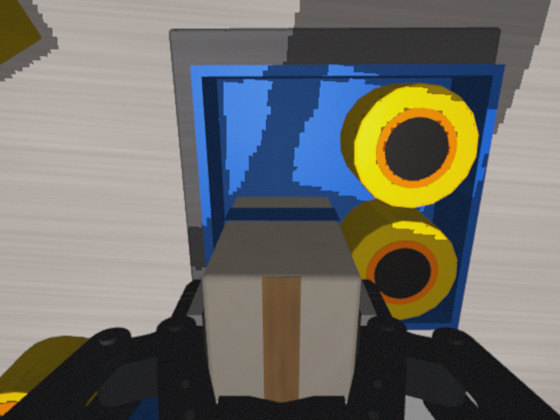

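The carton hangs inside the free half and clears the walls and rolls. I'll keep lowering it until the force shows contact.

>>> {"method": "arm_command", "body": {
  "series": [
    {"dx": 0,"dy": 0,"dz": 0.0005,"rx": 0,"ry": 0,"rz": 0,"claw": 1},
    {"dx": 0,"dy": 0,"dz": 0.0005,"rx": 0,"ry": 0,"rz": 0,"claw": 1},
    {"dx": 0,"dy": 0,"dz": 0.0004,"rx": 0,"ry": 0,"rz": 0,"claw": 1},
    {"dx": 0,"dy": 0,"dz": 0,"rx": 0,"ry": 0,"rz": 0,"claw": 1},
    {"dx": 0,"dy": 0,"dz": 0,"rx": 0,"ry": 0,"rz": 0,"claw": 1},
    {"dx": 0,"dy": 0,"dz": 0,"rx": 0,"ry": 0,"rz": 0,"claw": 1},
    {"dx": 0,"dy": 0,"dz": 0,"rx": 0,"ry": 0,"rz": 0,"claw": 1},
    {"dx": 0,"dy": 0,"dz": 0,"rx": 0,"ry": 0,"rz": 0,"claw": 1},
    {"dx": 0,"dy": 0,"dz": 0,"rx": 0,"ry": 0,"rz": 0,"claw": 1},
    {"dx": 0,"dy": 0,"dz": 0,"rx": 0,"ry": 0,"rz": 0,"claw": 1}
  ]
}}

```text
clock: 10.95
position: [0.6293, 0.0017, 0.0558]
ee_rot: [3.142, 0.0, 1.641]
ft_force: [-4.1, 1.6, 8.0]
gripper_width: 0.581
```

>>> {"method": "arm_command", "body": {
  "series": [
    {"dx": 0,"dy": 0,"dz": -0.0003,"rx": 0,"ry": 0,"rz": 0,"claw": 1},
    {"dx": 0,"dy": 0,"dz": 0,"rx": 0,"ry": 0,"rz": 0,"claw": 0.2},
    {"dx": 0,"dy": 0,"dz": 0,"rx": 0,"ry": 0,"rz": 0,"claw": 0.1},
    {"dx": 0,"dy": 0,"dz": 0,"rx": 0,"ry": 0,"rz": 0,"claw": 0.1},
    {"dx": 0,"dy": 0,"dz": 0,"rx": 0,"ry": 0,"rz": 0,"claw": 0.1},
    {"dx": 0,"dy": 0,"dz": -0.01,"rx": 0,"ry": 0,"rz": 0,"claw": 0.1},
    {"dx": 0,"dy": 0,"dz": -0.03,"rx": 0,"ry": 0,"rz": 0,"claw": 0.1},
    {"dx": 0,"dy": 0,"dz": -0.035,"rx": 0,"ry": 0,"rz": 0,"claw": 0},
    {"dx": 0,"dy": 0,"dz": -0.035,"rx": 0,"ry": 0,"rz": 0,"claw": 0},
    {"dx": 0,"dy": 0,"dz": -0.03,"rx": 0,"ry": 0,"rz": 0,"claw": 0}
  ]
}}

```text
clock: 11.95
position: [0.6296, 0.0016, 0.1978]
ee_rot: [3.139, 0.001, 1.641]
ft_force: [-0.2, -0.4, -0.3]
gripper_width: 1.0
```

>>> {"method": "arm_command", "body": {
  "series": [
    {"dx": -0.0164,"dy": -0.0349,"dz": 0,"rx": 0,"ry": 0,"rz": 0,"claw": 0},
    {"dx": -0.0164,"dy": -0.0349,"dz": 0,"rx": 0,"ry": 0,"rz": 0,"claw": 0},
    {"dx": -0.0164,"dy": -0.0349,"dz": 0,"rx": 0,"ry": 0,"rz": 0,"claw": 0},
    {"dx": -0.0164,"dy": -0.0349,"dz": 0,"rx": 0,"ry": 0,"rz": 0,"claw": 0},
    {"dx": -0.0164,"dy": -0.0349,"dz": 0,"rx": 0,"ry": 0,"rz": 0,"claw": 0},
    {"dx": -0.0164,"dy": -0.0349,"dz": 0,"rx": 0,"ry": 0,"rz": 0,"claw": 0},
    {"dx": 0,"dy": 0,"dz": 0,"rx": 0,"ry": 0,"rz": 0,"claw": 0},
    {"dx": 0,"dy": 0,"dz": 0,"rx": 0,"ry": 0,"rz": 0,"claw": 0},
    {"dx": 0,"dy": 0,"dz": 0,"rx": 0,"ry": 0,"rz": 0,"claw": 0},
    {"dx": 0,"dy": 0,"dz": 0,"rx": 0,"ry": 0,"rz": 0,"claw": 0}
  ]
}}

```text
clock: 12.95
position: [0.4279, -0.1109, 0.1951]
ee_rot: [3.141, 0.0, 1.642]
ft_force: [-0.6, 0.5, -0.0]
gripper_width: 0.999
```

```bash
python3 w.py w6 jar 0.08 0.095; python3 - <<'E'
from h import *
for n in ['scene','side']:
  p=eyes.capture(n); save(p,n+'6')
a=cv2.imread('pics/scene6.png')[170:310,200:400]; b=cv2.imread('pics/side6.png')[130:270,190:390]
cv2.imwrite('pics/z6.png',np.hstack([cv2.resize(a,None,fx=2,fy=2),cv2.resize(b,None,fx=2,fy=2)]))
E
```

```text
[ 0.42780642 -0.11080914  0.19489706] [3.14136279e+00 2.66463381e-05 1.64223659e+00]
0.8 [247. 148. 313. 232.] 3141 medz 0.0884 rect [ 423.3 -111.6] [45.8 46.2] 26.6 circ [ 423.6 -111.4] 23.3 mean [ 0.4222 -0.1114  0.0883] [101  93  83]
```

View pics/z6.png

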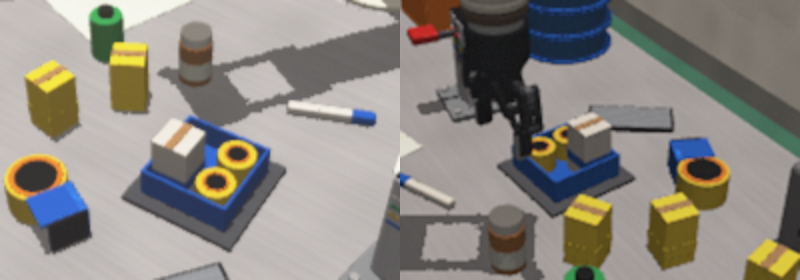

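View pics/w6.png

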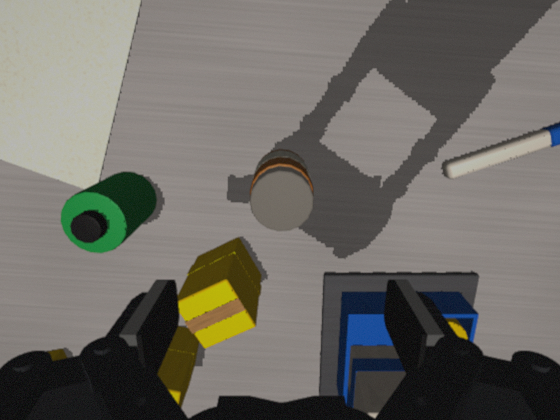

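The carton stands in the tray at the +x end. The jar's lid is at (282,200), centred between the fingers. Descending.

>>> {"method": "arm_command", "body": {
  "series": [
    {"dx": -0.0003,"dy": -0.0042,"dz": 0.015,"rx": 0,"ry": 0,"rz": 0,"claw": 0},
    {"dx": 0,"dy": 0,"dz": 0.03,"rx": 0,"ry": 0,"rz": 0,"claw": 0},
    {"dx": 0,"dy": 0,"dz": 0.03,"rx": 0,"ry": 0,"rz": 0,"claw": 0},
    {"dx": 0,"dy": 0,"dz": 0.03,"rx": 0,"ry": 0,"rz": 0,"claw": 0},
    {"dx": 0,"dy": 0,"dz": 0.027,"rx": 0,"ry": 0,"rz": 0,"claw": 0},
    {"dx": 0,"dy": 0,"dz": 0.02,"rx": 0,"ry": 0,"rz": 0,"claw": 0},
    {"dx": 0,"dy": 0,"dz": 0,"rx": 0,"ry": 0,"rz": 0,"claw": 0},
    {"dx": 0,"dy": 0,"dz": 0,"rx": 0,"ry": 0,"rz": 0,"claw": 0},
    {"dx": 0,"dy": 0,"dz": 0,"rx": 0,"ry": 0,"rz": 0,"claw": 0},
    {"dx": 0,"dy": 0,"dz": 0,"rx": 0,"ry": 0,"rz": 0,"claw": 0}
  ]
}}

```text
clock: 14.15
position: [0.4241, -0.1124, 0.0441]
ee_rot: [3.139, 0.002, 1.641]
ft_force: [0.6, -0.8, -0.6]
gripper_width: 0.999
```

>>> {"method": "arm_command", "body": {
  "series": [
    {"dx": 0,"dy": 0,"dz": 0,"rx": 0,"ry": 0,"rz": 0,"claw": 1},
    {"dx": 0,"dy": 0,"dz": 0,"rx": 0,"ry": 0,"rz": 0,"claw": 1},
    {"dx": 0,"dy": 0,"dz": 0,"rx": 0,"ry": 0,"rz": 0,"claw": 1},
    {"dx": 0,"dy": 0,"dz": 0,"rx": 0,"ry": 0,"rz": 0,"claw": 1},
    {"dx": 0,"dy": 0,"dz": 0,"rx": 0,"ry": 0,"rz": 0,"claw": 1},
    {"dx": 0,"dy": 0,"dz": 0,"rx": 0,"ry": 0,"rz": 0,"claw": 1},
    {"dx": 0,"dy": 0,"dz": 0,"rx": 0,"ry": 0,"rz": 0,"claw": 1},
    {"dx": 0,"dy": 0,"dz": 0,"rx": 0,"ry": 0,"rz": 0,"claw": 1},
    {"dx": 0,"dy": 0,"dz": 0,"rx": 0,"ry": 0,"rz": 0,"claw": 1},
    {"dx": 0,"dy": 0,"dz": 0,"rx": 0,"ry": 0,"rz": 0,"claw": 1}
  ],
  "grip_force": 45
}}

```text
clock: 15.15
position: [0.4233, -0.1118, 0.0433]
ee_rot: [3.141, 0.0, 1.641]
ft_force: [-0.8, 1.5, 5.9]
gripper_width: 0.565
```

```bash
python3 w.py w7 jar 0.08 0.095
```

```text
[ 0.42327038 -0.11175628  0.04331997] [ 3.14114890e+00 -5.31608582e-06  1.64098828e+00]
0.89 [208. 206. 350. 404.] 13788 medz 0.0886 rect [ 423. -113.] [44.8 47.3] 18.3 circ [ 425.1 -111.3] 25.2 mean [ 0.4202 -0.1125  0.0882] [93 84 74]
```

View pics/w7.png

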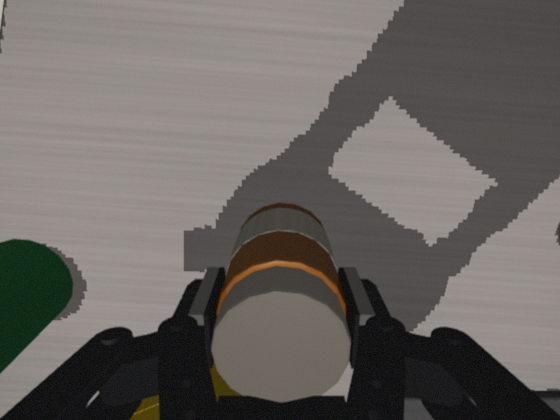

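>>> {"method": "arm_command", "body": {
  "series": [
    {"dx": 0,"dy": 0,"dz": -0.015,"rx": 0,"ry": 0,"rz": 0,"claw": 1},
    {"dx": 0,"dy": 0,"dz": -0.03,"rx": 0,"ry": 0,"rz": 0,"claw": 1},
    {"dx": 0,"dy": 0,"dz": -0.035,"rx": 0,"ry": 0,"rz": 0,"claw": 1},
    {"dx": 0,"dy": 0,"dz": -0.035,"rx": 0,"ry": 0,"rz": 0,"claw": 1},
    {"dx": 0,"dy": 0,"dz": -0.035,"rx": 0,"ry": 0,"rz": 0,"claw": 1},
    {"dx": 0.0196,"dy": 0.0311,"dz": 0,"rx": 0,"ry": 0,"rz": 0,"claw": 1},
    {"dx": 0.0196,"dy": 0.0311,"dz": 0,"rx": 0,"ry": 0,"rz": 0,"claw": 1},
    {"dx": 0.0196,"dy": 0.0311,"dz": 0,"rx": 0,"ry": 0,"rz": 0,"claw": 1},
    {"dx": 0.0196,"dy": 0.0311,"dz": 0,"rx": 0,"ry": 0,"rz": 0,"claw": 1},
    {"dx": 0.0196,"dy": 0.0311,"dz": 0,"rx": 0,"ry": 0,"rz": 0,"claw": 1}
  ]
}}

```text
clock: 16.25
position: [0.5717, -0.0019, 0.1917]
ee_rot: [-3.14, -0.0, 1.641]
ft_force: [0.1, -0.6, -2.1]
gripper_width: 0.57
```

>>> {"method": "arm_command", "body": {
  "series": [
    {"dx": 0,"dy": 0,"dz": 0,"rx": 0,"ry": 0,"rz": 0,"claw": 1},
    {"dx": 0,"dy": 0,"dz": 0,"rx": 0,"ry": 0,"rz": 0,"claw": 1},
    {"dx": 0,"dy": 0,"dz": 0,"rx": 0,"ry": 0,"rz": 0,"claw": 1},
    {"dx": 0,"dy": 0,"dz": 0,"rx": 0,"ry": 0,"rz": 0,"claw": 1},
    {"dx": 0,"dy": 0,"dz": 0,"rx": 0,"ry": 0,"rz": 0,"claw": 1},
    {"dx": 0,"dy": 0,"dz": 0,"rx": 0,"ry": 0,"rz": 0,"claw": 1},
    {"dx": 0,"dy": 0,"dz": 0,"rx": 0,"ry": 0,"rz": 0,"claw": 1},
    {"dx": 0,"dy": 0,"dz": 0,"rx": 0,"ry": 0,"rz": 0,"claw": 1},
    {"dx": 0,"dy": 0,"dz": 0,"rx": 0,"ry": 0,"rz": 0,"claw": 1},
    {"dx": 0,"dy": 0,"dz": 0,"rx": 0,"ry": 0,"rz": 0,"claw": 1}
  ]
}}

```text
clock: 17.25
position: [0.5712, -0.0031, 0.1927]
ee_rot: [3.142, 0.0, 1.641]
ft_force: [0.1, 0.2, -2.7]
gripper_width: 0.568
```

```bash
python3 - <<'E'
from h import *
p=eyes.capture('wrist'); save(p,'w8'); s=state(); print(s['position'],s['ee_rot'])
d=spotter.cut_out(p,'jar')[0]; P,u,v=pts(p,d['mask']); zt=np.median(P[P[:,2]>.2][:,2]); T=P[abs(P[:,2]-zt)<.004]
print(d['p'],zt,cv2.minEnclosingCircle((T[:,:2]*1000).astype(np.float32)),cv2.minAreaRect((T[:,:2]*1000).astype(np.float32)))
p=eyes.capture('scene'); save(p,'s8')
cv2.imwrite('pics/z8.png',cv2.resize(cv2.imread('pics/s8.png')[120:310,200:400],None,fx=3,fy=3))
for n in ['carton','jar']:
  for d in spotter.cut_out(p,n)[:5]:
    P,u,v=pts(p,d['mask']); zt=np.percentile(P[:,2],95); T=P[abs(P[:,2]-zt)<.006]; print(n,round(d['p'],2),zt,cv2.minAreaRect((T[:,:2]*1000).astype(np.float32)))
E
```

```text
[ 0.57119992 -0.00307128  0.19268182] [-3.14157540e+00 -1.35454944e-05  1.64104167e+00]
0.95 0.23761763920925522 ((571.8359985351562, -4.099849224090576), 23.786388397216797) ((570.8228149414062, -3.4748077392578125), (46.20174789428711, 44.656307220458984), 83.97154235839844)
carton 0.97 0.08862544387219992 ((671.1259155273438, -357.76947021484375), (52.72092819213867, 53.93948745727539), 18.285661697387695)
carton 0.97 0.08887756954156198 ((524.2130737304688, -156.19204711914062), (53.476661682128906, 49.66853713989258), 29.790729522705078)
carton 0.96 0.10101351616232626 ((627.5629272460938, 4.3920135498046875), (53.022796630859375, 47.74182891845703), 4.562376976013184)
carton 0.81 0.08855852336013147 ((626.620361328125, -213.01748657226562), (51.69861602783203, 49.48082733154297), 82.55791473388672)
carton 0.55 0.08853446193213806 ((604.8844604492188, -422.3822937011719), (127.30319213867188, 56.26984405517578), 60.224510192871094)
jar 0.76 0.2377194487696705 ((578.3303833007812, -3.929117202758789), (48.41984176635742, 34.35533142089844), 55.51662826538086)
```

View pics/w8.png

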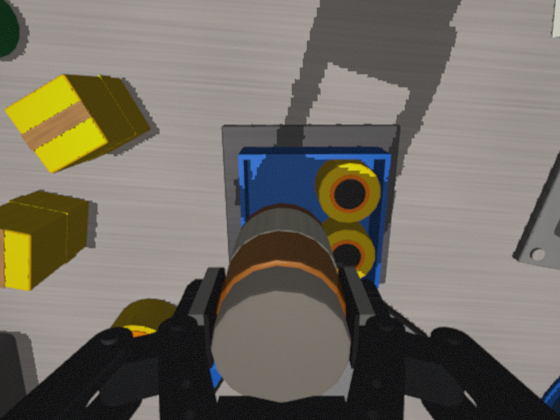

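View pics/z8.png

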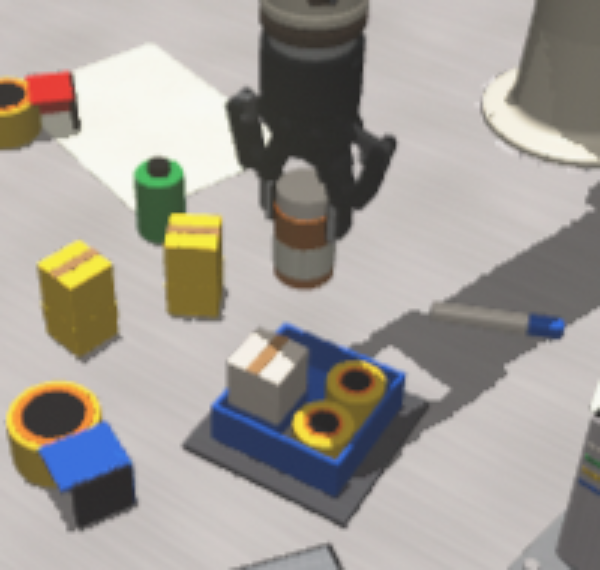

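The jar is upright in the grip above the tray's free -x end, and the carton stays put. Lowering.

>>> {"method": "arm_command", "body": {
  "series": [
    {"dx": 0,"dy": 0,"dz": 0.012,"rx": 0,"ry": 0,"rz": 0,"claw": 1},
    {"dx": 0,"dy": 0,"dz": 0.025,"rx": 0,"ry": 0,"rz": 0,"claw": 1},
    {"dx": 0,"dy": 0,"dz": 0.025,"rx": 0,"ry": 0,"rz": 0,"claw": 1},
    {"dx": 0,"dy": 0,"dz": 0.025,"rx": 0,"ry": 0,"rz": 0,"claw": 1},
    {"dx": 0,"dy": 0,"dz": 0.02,"rx": 0,"ry": 0,"rz": 0,"claw": 1},
    {"dx": 0,"dy": 0,"dz": 0.015,"rx": 0,"ry": 0,"rz": 0,"claw": 1},
    {"dx": 0,"dy": 0,"dz": 0.01,"rx": 0,"ry": 0,"rz": 0,"claw": 1},
    {"dx": 0,"dy": 0,"dz": 0.001,"rx": 0,"ry": 0,"rz": 0,"claw": 1},
    {"dx": 0,"dy": 0,"dz": 0.001,"rx": 0,"ry": 0,"rz": 0,"claw": 1},
    {"dx": 0,"dy": 0,"dz": 0.001,"rx": 0,"ry": 0,"rz": 0,"claw": 1}
  ]
}}

```text
clock: 18.5
position: [0.5722, -0.0033, 0.0589]
ee_rot: [3.139, 0.001, 1.641]
ft_force: [0.2, 0.4, -2.7]
gripper_width: 0.567
```

>>> {"method": "arm_command", "body": {
  "series": [
    {"dx": 0,"dy": 0,"dz": 0.0005,"rx": 0,"ry": 0,"rz": 0,"claw": 1},
    {"dx": 0,"dy": 0,"dz": 0.0005,"rx": 0,"ry": 0,"rz": 0,"claw": 1},
    {"dx": 0,"dy": 0,"dz": 0.0005,"rx": 0,"ry": 0,"rz": 0,"claw": 1},
    {"dx": 0,"dy": 0,"dz": 0.0005,"rx": 0,"ry": 0,"rz": 0,"claw": 1},
    {"dx": 0,"dy": 0,"dz": 0,"rx": 0,"ry": 0,"rz": 0,"claw": 1},
    {"dx": 0,"dy": 0,"dz": 0,"rx": 0,"ry": 0,"rz": 0,"claw": 1},
    {"dx": 0,"dy": 0,"dz": 0,"rx": 0,"ry": 0,"rz": 0,"claw": 1},
    {"dx": 0,"dy": 0,"dz": 0,"rx": 0,"ry": 0,"rz": 0,"claw": 1},
    {"dx": 0,"dy": 0,"dz": 0,"rx": 0,"ry": 0,"rz": 0,"claw": 1},
    {"dx": 0,"dy": 0,"dz": 0,"rx": 0,"ry": 0,"rz": 0,"claw": 1}
  ]
}}

```text
clock: 19.5
position: [0.5712, -0.0031, 0.0557]
ee_rot: [3.142, 0.0, 1.641]
ft_force: [0.2, 0.2, -2.3]
gripper_width: 0.569
```

>>> {"method": "arm_command", "body": {
  "series": [
    {"dx": 0,"dy": 0,"dz": 0.0004,"rx": 0,"ry": 0,"rz": 0,"claw": 1},
    {"dx": 0,"dy": 0,"dz": 0.0003,"rx": 0,"ry": 0,"rz": 0,"claw": 1},
    {"dx": 0,"dy": 0,"dz": 0.0003,"rx": 0,"ry": 0,"rz": 0,"claw": 1},
    {"dx": 0,"dy": 0,"dz": 0,"rx": 0,"ry": 0,"rz": 0,"claw": 1},
    {"dx": 0,"dy": 0,"dz": 0,"rx": 0,"ry": 0,"rz": 0,"claw": 1},
    {"dx": 0,"dy": 0,"dz": 0,"rx": 0,"ry": 0,"rz": 0,"claw": 1},
    {"dx": 0,"dy": 0,"dz": 0,"rx": 0,"ry": 0,"rz": 0,"claw": 1},
    {"dx": 0,"dy": 0,"dz": 0,"rx": 0,"ry": 0,"rz": 0,"claw": 1},
    {"dx": 0,"dy": 0,"dz": 0,"rx": 0,"ry": 0,"rz": 0,"claw": 1},
    {"dx": 0,"dy": 0,"dz": 0,"rx": 0,"ry": 0,"rz": 0,"claw": 1}
  ]
}}

```text
clock: 20.5
position: [0.5715, -0.0031, 0.0554]
ee_rot: [3.141, 0.0, 1.641]
ft_force: [-1.6, 1.8, 5.3]
gripper_width: 0.566
```

>>> {"method": "arm_command", "body": {
  "series": [
    {"dx": 0,"dy": 0,"dz": -0.0002,"rx": 0,"ry": 0,"rz": 0,"claw": 1},
    {"dx": 0,"dy": 0,"dz": 0,"rx": 0,"ry": 0,"rz": 0,"claw": 0.2},
    {"dx": 0,"dy": 0,"dz": 0,"rx": 0,"ry": 0,"rz": 0,"claw": 0.1},
    {"dx": 0,"dy": 0,"dz": 0,"rx": 0,"ry": 0,"rz": 0,"claw": 0.1},
    {"dx": 0,"dy": 0,"dz": 0,"rx": 0,"ry": 0,"rz": 0,"claw": 0.1},
    {"dx": 0,"dy": 0,"dz": -0.01,"rx": 0,"ry": 0,"rz": 0,"claw": 0.1},
    {"dx": 0,"dy": 0,"dz": -0.03,"rx": 0,"ry": 0,"rz": 0,"claw": 0.1},
    {"dx": 0,"dy": 0,"dz": -0.04,"rx": 0,"ry": 0,"rz": 0,"claw": 0.1},
    {"dx": 0,"dy": 0,"dz": -0.05,"rx": 0,"ry": 0,"rz": 0,"claw": 0.1},
    {"dx": 0,"dy": 0,"dz": -0.05,"rx": 0,"ry": 0,"rz": 0,"claw": 0.1}
  ]
}}

```text
clock: 21.5
position: [0.5707, -0.003, 0.2372]
ee_rot: [-3.142, 0.0, 1.641]
ft_force: [1.2, 0.2, 0.0]
gripper_width: 0.901
```

```bash
python3 - <<'E'
from h import *
s=state(); print(s['position'],s['gripper_width'])
p=eyes.capture('scene'); save(p,'s9'); 
q=eyes.capture('side'); save(q,'d9')
a=cv2.imread('pics/s9.png')[170:310,200:400]; b=cv2.imread('pics/d9.png')[130:270,190:390]
cv2.imwrite('pics/z9.png',np.hstack([cv2.resize(a,None,fx=2,fy=2),cv2.resize(b,None,fx=2,fy=2)]))
for n in ['jar','clamp_lever','tape_roll_a']:
 for c in (p,q):
  for d in spotter.cut_out(c,n)[:3]:
    P,u,v=pts(c,d['mask']); zt=np.percentile(P[:,2],95); T=P[abs(P[:,2]-zt)<.006]; print(n,round(d['p'],2),zt,cv2.minAreaRect((T[:,:2]*1000).astype(np.float32)))
E
```

```text
[ 0.57070404 -0.00299937  0.23721467] 0.9005912456557885
jar 0.63 0.10118759652991655 ((574.147705078125, -0.5890579223632812), (46.851783752441406, 43.730377197265625), 35.67567825317383)
jar 0.6 0.08439836292079077 ((456.8990173339844, -252.709228515625), (24.16544532775879, 21.055143356323242), 38.00980758666992)
jar 0.15 0.1009233867304644 ((627.4983520507812, 3.8363418579101562), (51.53244400024414, 50.148738861083984), 3.428682804107666)
jar 0.69 0.10358780821212535 ((571.9088134765625, -1.3428115844726562), (47.806785583496094, 41.85023498535156), 47.20703125)
clamp_lever 0.89 0.16130076630062126 ((492.6868896484375, 313.1009826660156), (40.82893753051758, 47.73706817626953), 81.51408386230469)
clamp_lever 0.6 0.16396261205852947 ((488.76373291015625, 309.974365234375), (48.008602142333984, 45.18623352050781), 82.0649185180664)
tape_roll_a 0.8 0.05223105894374547 ((577.218505859375, 55.91580581665039), (67.598876953125, 49.21064376831055), 10.915619850158691)
tape_roll_a 0.61 0.052279512598287683 ((625.9379272460938, 58.621402740478516), (48.337276458740234, 49.77987289428711), 32.00667953491211)
tape_roll_a 0.45 0.05483420804014067 ((556.5636596679688, 57.34014892578125), (52.36225509643555, 29.652456283569336), 56.10786819458008)
```

View pics/z9.png

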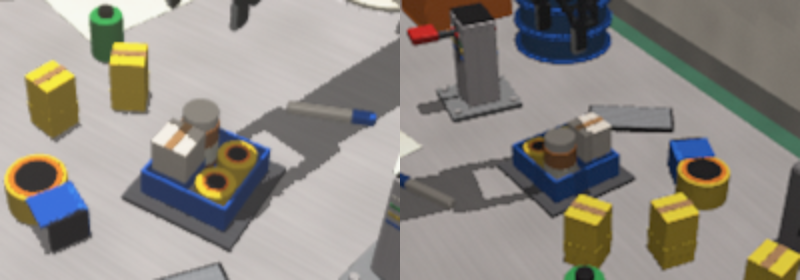

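Both items stand in the tray next to the rolls. Moving to the lever with the gripper shut.

>>> {"method": "arm_command", "body": {
  "series": [
    {"dx": 0.0355,"dy": -0.0064,"dz": 0,"rx": 0,"ry": 0,"rz": 0,"claw": 1},
    {"dx": 0.0355,"dy": -0.0064,"dz": 0,"rx": 0,"ry": 0,"rz": 0,"claw": 1},
    {"dx": 0.0355,"dy": -0.0064,"dz": 0,"rx": 0,"ry": 0,"rz": 0,"claw": 1},
    {"dx": 0.0355,"dy": -0.0064,"dz": 0,"rx": 0,"ry": 0,"rz": 0,"claw": 1},
    {"dx": 0.0355,"dy": -0.0064,"dz": 0,"rx": 0,"ry": 0,"rz": 0,"claw": 1},
    {"dx": 0.0355,"dy": -0.0064,"dz": 0,"rx": 0,"ry": 0,"rz": 0,"claw": 1},
    {"dx": 0.0355,"dy": -0.0064,"dz": 0,"rx": 0,"ry": 0,"rz": 0,"claw": 1},
    {"dx": 0.0355,"dy": -0.0064,"dz": 0,"rx": 0,"ry": 0,"rz": 0,"claw": 1},
    {"dx": 0.0353,"dy": -0.0063,"dz": 0,"rx": 0,"ry": 0,"rz": 0,"claw": 1},
    {"dx": 0,"dy": 0,"dz": 0,"rx": 0,"ry": 0,"rz": 0,"claw": 1}
  ]
}}

```text
clock: 22.9
position: [0.4891, 0.3146, 0.2332]
ee_rot: [-3.138, -0.001, 1.646]
ft_force: [-0.2, -0.1, -0.6]
gripper_width: -0.0
```

```bash
python3 w.py w10 clamp_lever 0.15 0.166; python3 - <<'E'
from h import *
s=state(); print(s['gripper_width'],s['ft_force'])
for n in ['scene','side']:
  p=eyes.capture(n); save(p,n+'10'); np.savez('/tmp/%s10.npz'%n,**p)
a=cv2.imread('pics/scene10.png')[210:340,350:480]; b=cv2.imread('pics/side10.png')[90:220,160:290]
cv2.imwrite('pics/z10.png',np.hstack([cv2.resize(a,None,fx=3,fy=3),cv2.resize(b,None,fx=3,fy=3)]))
E
```

```text
[0.48997247 0.31266735 0.23321817] [-3.13873694e+00  8.61504764e-04  1.64430786e+00]
0.74 [237. 183. 315. 289.] 4502 medz 0.1603 rect [500.2 310.1] [42.  64.2] 82.4 circ [497.9 310.5] 34.5 mean [0.4898 0.311  0.1596] [92 23 20]
-0.004565306047446226 [ 0.1237873  -0.45372653  0.03896843]
```

View pics/w10.png

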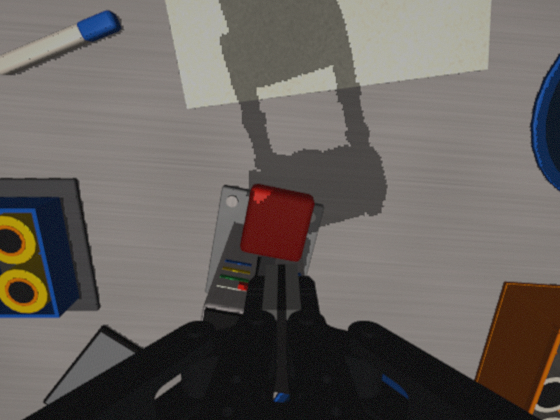

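View pics/z10.png

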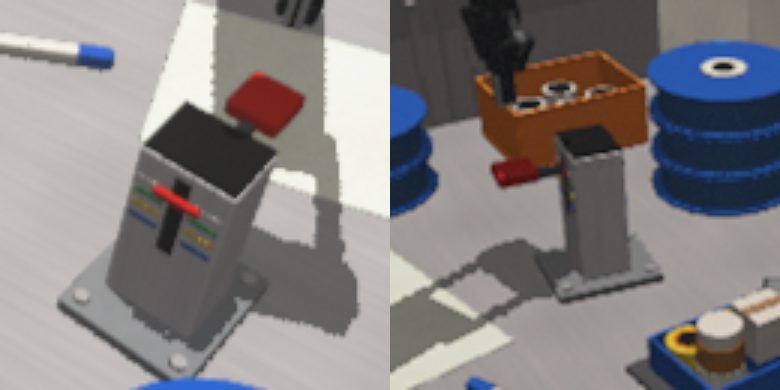

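The paddle's top is centred near (278,222), directly under the shut fingers, and the pointer is at the white mark in the scene view. Approaching.

>>> {"method": "arm_command", "body": {
  "series": [
    {"dx": 0,"dy": 0,"dz": 0.015,"rx": 0,"ry": 0,"rz": 0,"claw": 1},
    {"dx": 0,"dy": 0,"dz": 0.02,"rx": 0,"ry": 0,"rz": 0,"claw": 1},
    {"dx": 0,"dy": 0,"dz": 0.02,"rx": 0,"ry": 0,"rz": 0,"claw": 1},
    {"dx": 0,"dy": 0,"dz": 0.01,"rx": 0,"ry": 0,"rz": 0,"claw": 1},
    {"dx": 0,"dy": 0,"dz": 0.003,"rx": 0,"ry": 0,"rz": 0,"claw": 1},
    {"dx": 0,"dy": 0,"dz": 0.003,"rx": 0,"ry": 0,"rz": 0,"claw": 1},
    {"dx": 0,"dy": 0,"dz": 0.002,"rx": 0,"ry": 0,"rz": 0,"claw": 1},
    {"dx": 0,"dy": 0,"dz": 0.002,"rx": 0,"ry": 0,"rz": 0,"claw": 1},
    {"dx": 0,"dy": 0,"dz": 0,"rx": 0,"ry": 0,"rz": 0,"claw": 1},
    {"dx": 0,"dy": 0,"dz": 0,"rx": 0,"ry": 0,"rz": 0,"claw": 1}
  ],
  "grip_force": 60
}}

```text
clock: 24.1
position: [0.4916, 0.3115, 0.1603]
ee_rot: [3.141, -0.0, 1.641]
ft_force: [-0.2, 0.8, 0.2]
gripper_width: -0.003
```

>>> {"method": "arm_command", "body": {
  "series": [
    {"dx": 0,"dy": 0,"dz": 0.004,"rx": 0,"ry": 0,"rz": 0,"claw": 1},
    {"dx": 0,"dy": 0,"dz": 0.004,"rx": 0,"ry": 0,"rz": 0,"claw": 1},
    {"dx": 0,"dy": 0,"dz": 0.004,"rx": 0,"ry": 0,"rz": 0,"claw": 1},
    {"dx": 0,"dy": 0,"dz": 0.004,"rx": 0,"ry": 0,"rz": 0,"claw": 1},
    {"dx": 0,"dy": 0,"dz": 0.004,"rx": 0,"ry": 0,"rz": 0,"claw": 1},
    {"dx": 0,"dy": 0,"dz": 0.004,"rx": 0,"ry": 0,"rz": 0,"claw": 1},
    {"dx": 0,"dy": 0,"dz": 0.004,"rx": 0,"ry": 0,"rz": 0,"claw": 1},
    {"dx": 0,"dy": 0,"dz": 0.004,"rx": 0,"ry": 0,"rz": 0,"claw": 1},
    {"dx": 0,"dy": 0,"dz": 0,"rx": 0,"ry": 0,"rz": 0,"claw": 1},
    {"dx": 0,"dy": 0,"dz": 0,"rx": 0,"ry": 0,"rz": 0,"claw": 1}
  ]
}}

```text
clock: 25.1
position: [0.4919, 0.3116, 0.1297]
ee_rot: [3.14, -0.0, 1.641]
ft_force: [-4.8, -1.2, 9.3]
gripper_width: 0.001
```

```bash
cat > l.py <<'E'
from h import *
import sys
p=eyes.capture('scene'); s=state(); print(s['position'],s['ft_force']); save(p,'s'+sys.argv[1])
cv2.imwrite('pics/z'+sys.argv[1]+'.png',cv2.resize(cv2.imread('pics/s'+sys.argv[1]+'.png')[230:330,370:470],None,fx=5,fy=5,interpolation=cv2.INTER_NEAREST))
P,u,v=pts(p); m=(v>250)&(v<310)&(u>385)&(u<435); px=p['pixels'][v,u].astype(int)
r=m&(px[:,0]>130)&(px[:,1]<80)&(px[:,2]<80)&(P[:,0]>.58)
print('pointer z',np.percentile(P[r,2],[5,50,95]),r.sum())
b=m&(px[:,2]>px[:,0]+40)&(P[:,0]>.58)
print('blue z',np.percentile(P[b,2],[5,50,95]),b.sum())
g=m&(px[:,1]>px[:,0]+25)&(px[:,1]>px[:,2]+15)&(P[:,0]>.58)
if g.sum(): print('green z',np.percentile(P[g,2],[5,50,95]),g.sum())
E
python3 l.py 12
```

```text
[0.49187998 0.31165481 0.1297934 ] [-4.06830274 -1.88181357  9.57134649]
pointer z [0.11461333 0.1166305  0.11834724] 47
blue z [0.10460621 0.10607324 0.10756712] 7
green z [0.12912801 0.13186522 0.13452074] 19
```

View pics/z12.png

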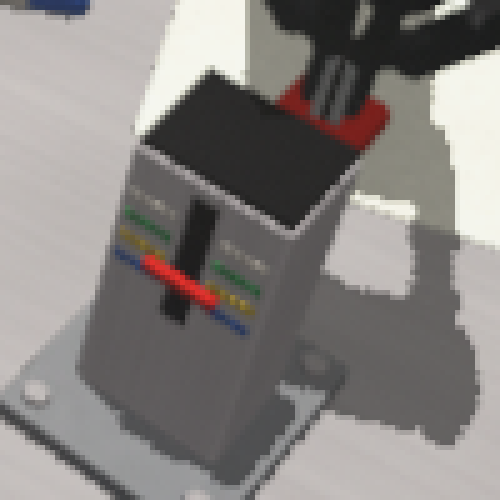

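The pointer is between yellow and blue, at about 0.030 travel. Pressing on slowly.

>>> {"method": "arm_command", "body": {
  "series": [
    {"dx": 0,"dy": 0,"dz": 0.0015,"rx": 0,"ry": 0,"rz": 0,"claw": 1},
    {"dx": 0,"dy": 0,"dz": 0.0015,"rx": 0,"ry": 0,"rz": 0,"claw": 1},
    {"dx": 0,"dy": 0,"dz": 0.0015,"rx": 0,"ry": 0,"rz": 0,"claw": 1},
    {"dx": 0,"dy": 0,"dz": 0.0015,"rx": 0,"ry": 0,"rz": 0,"claw": 1},
    {"dx": 0,"dy": 0,"dz": 0.0015,"rx": 0,"ry": 0,"rz": 0,"claw": 1},
    {"dx": 0,"dy": 0,"dz": 0,"rx": 0,"ry": 0,"rz": 0,"claw": 1},
    {"dx": 0,"dy": 0,"dz": 0,"rx": 0,"ry": 0,"rz": 0,"claw": 1},
    {"dx": 0,"dy": 0,"dz": 0,"rx": 0,"ry": 0,"rz": 0,"claw": 1},
    {"dx": 0,"dy": 0,"dz": 0,"rx": 0,"ry": 0,"rz": 0,"claw": 1},
    {"dx": 0,"dy": 0,"dz": 0,"rx": 0,"ry": 0,"rz": 0,"claw": 1}
  ]
}}

```text
clock: 26.15
position: [0.4919, 0.3116, 0.1219]
ee_rot: [3.14, -0.0, 1.641]
ft_force: [-3.4, -1.4, 7.2]
gripper_width: -0.004
```

```bash
python3 l.py 13
```

```text
[0.49183591 0.3116217  0.12191154] [-3.2512833  -1.43197371  7.24198099]
pointer z [0.10641627 0.10962166 0.11118402] 47
blue z [0.1032599  0.1055366  0.10726585] 7
green z [0.12976022 0.13206824 0.13418903] 20
```

View pics/z13.png

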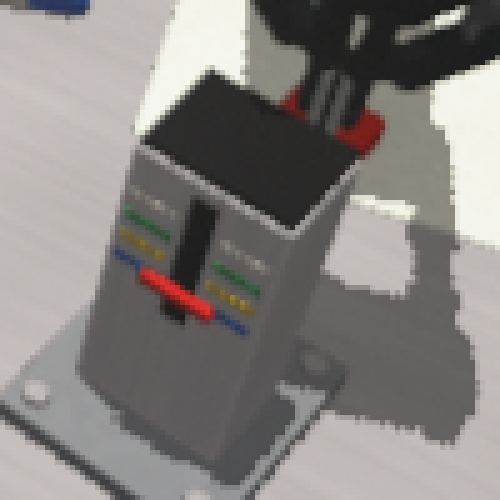

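```bash
python3 - <<'E'
from h import *
q=np.load('/tmp/scene10.npz'); p=eyes.capture('scene')
def red(c):
    im=c['pixels'].astype(float); w=np.clip(im[:,:,0]-1.5*np.maximum(im[:,:,1],im[:,:,2]),0,None)
    w[:250]=0;w[312:]=0;w[:,:390]=0;w[:,422:]=0
    v,u=np.mgrid[:420,:560]; print(w.sum()); return (u*w).sum()/w.sum(),(v*w).sum()/w.sum()
a=red(q);b=red(p);print(a,b)
# expected pixel shift for vertical travel at pointer location
X=np.array([.612,.301,.145])
def pr(X): c=np.array(p['R'])@X+p['t']; return np.array([p['fx']*c[0]/c[2]+p['cx'],p['fy']*c[1]/c[2]+p['cy']])
for t in (.026,.036,.037,.038,.039,.040,.041,.046): print(t,pr(X-[0,0,t])-pr(X))
print(np.subtract(b,a)); print(state()['position'],state()['ft_force'])
E
```

```text
6580.0
6051.0
(np.float64(408.5370820668693), np.float64(276.4174772036474)) (np.float64(405.13130061146916), np.float64(288.27540902330196))
0.026 [-2.52824794  8.02705022]
0.036 [-3.47465366 11.03183711]
0.037 [-3.56852168 11.32986299]
0.038 [-3.66225049 11.62744688]
0.039 [-3.75584039 11.92458974]
0.04 [-3.8492917  12.22129258]
0.041 [-3.94260471 12.51755635]
0.046 [-4.40710618 13.99232335]
[-3.40578146 11.85793182]
[0.49188273 0.31161421 0.12194814] [-1.9845969  -2.16424315  7.09919431]
```

>>> {"method": "arm_command", "body": {
  "series": [
    {"dx": 0,"dy": 0,"dz": 0.0004,"rx": 0,"ry": 0,"rz": 0,"claw": 1},
    {"dx": 0,"dy": 0,"dz": 0.0003,"rx": 0,"ry": 0,"rz": 0,"claw": 1},
    {"dx": 0,"dy": 0,"dz": 0,"rx": 0,"ry": 0,"rz": 0,"claw": 1},
    {"dx": 0,"dy": 0,"dz": 0,"rx": 0,"ry": 0,"rz": 0,"claw": 1},
    {"dx": 0,"dy": 0,"dz": 0,"rx": 0,"ry": 0,"rz": 0,"claw": 1},
    {"dx": 0,"dy": 0,"dz": 0,"rx": 0,"ry": 0,"rz": 0,"claw": 1},
    {"dx": 0,"dy": 0,"dz": 0,"rx": 0,"ry": 0,"rz": 0,"claw": 1},
    {"dx": 0,"dy": 0,"dz": 0,"rx": 0,"ry": 0,"rz": 0,"claw": 1},
    {"dx": 0,"dy": 0,"dz": 0,"rx": 0,"ry": 0,"rz": 0,"claw": 1},
    {"dx": 0,"dy": 0,"dz": 0,"rx": 0,"ry": 0,"rz": 0,"claw": 1}
  ]
}}

```text
clock: 27.25
position: [0.4918, 0.3116, 0.1213]
ee_rot: [3.141, -0.0, 1.641]
ft_force: [-3.4, -1.0, 8.6]
gripper_width: -0.001
```

```bash
python3 l.py 14; python3 - <<'E'
from h import *
cv2.imwrite('pics/f14.png',cv2.resize(cv2.imread('pics/s14.png')[150:350,150:460],None,fx=2.5,fy=2.5))
s=state(); print(s['position'],s['ft_force'],s['dq'].round(4))
E
```

```text
[0.49187352 0.31162313 0.12135464] [-3.48440098 -1.22149622  7.66645246]
pointer z [0.10636519 0.10837358 0.11059462] 46
blue z [0.10419328 0.10586869 0.10890961] 7
green z [0.12984772 0.13202033 0.13426939] 21
[0.49187352 0.31162313 0.12135464] [-3.48440098 -1.22149622  7.66645246] [-0.0011  0.0003  0.0008  0.0004  0.0018 -0.0011]
```

View pics/f14.png

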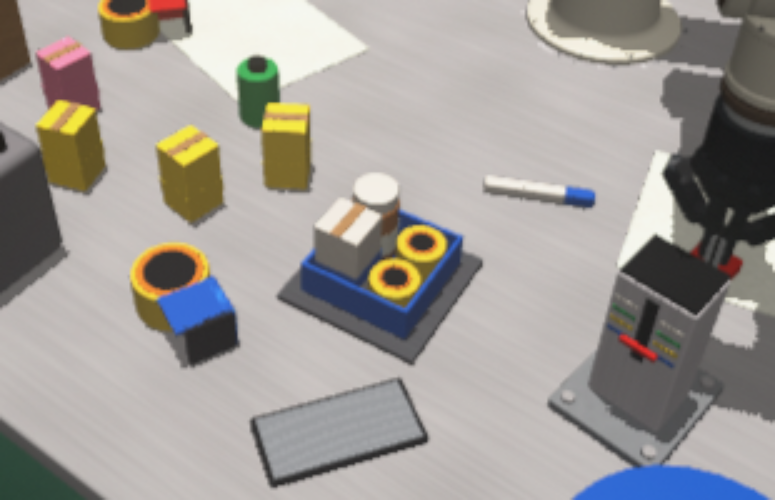

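Both items stand in the tray beside the rolls. The pointer is at the blue mark, with about 8 N holding it. Handing in.

```bash
python3 -c "
from cell import bot,state
print(bot.close_job()); s=state(); print(s['clock'],s['position'],s['ft_force'])"
```

```text
the job is handed in; nothing more can be done
None
the job is handed in; nothing more can be done
```

The carton and then the jar were lowered into the free half of the blue tray until the force showed light contact (about 5–8 N), and released. I then pressed the red lever down to its third click, and the job was handed in at about 27 s with the arm still holding it there.

- **Packing:** The last pictures show both items upright on the tray floor, with their tops about 0.101 m above the table. Both tape rolls are still in the tray, and nothing else appears to have moved.
- **Lever:** The holding force was 7–9 N, in line with the range given for the third click. It had dropped from 9.6 N just before to 7.2 N, which fits passing the bump into the click.
- **Travel estimates:** These agree to within about 1 mm. The tool position gives 0.039 m. The pointer's shift in the scene picture gave 0.0385 m, measured just before a last 0.7 mm press.
- **Small disagreement:** In the scene camera's depth reading, the pointer sits about 2–3 mm above the blue mark. That is about one pixel, and the pointer also stands out from the post's face.

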